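# Turn the specimen jar's label to the scanner and scan it

## Task

The big amber jar with the yellow lid stands on the reader's sprung turntable with its label turned away. Press gently on the edge of the lid with a fingertip and roll the jar round, in several strokes if need be, until the middle of its label squarely faces the scanner's red window; then press the blue scan key fully down and let it go. Do not press the key before the label faces the window, never press hard on the jar, keep it upright in its seat, and leave everything else on the bench where it is.

Things in the scene. Friction and masses are not known exactly. Their poses are not given: they have to be found in the camera images.
- jar: squat amber specimen jar, 100 mm diameter, 70 mm tall with its lid, 0.4 to 0.63 kg, loose in the turntable's shallow cup. Origin: centre of its underside, 35 mm above the stand's origin; z up; its own +x points out through the middle of its white bar-coded label. The jar must never feel more than 15 N from the robot
- jar_label (a point): middle of the jar's label, on the jar's wall, 50 mm from its axis and 31 mm above its underside. A purple tab, 14 mm wide, runs over the lid's edge just above it and shows from above
- jar_lid (a point): centre of the jar's flat yellow lid's top, 70 mm above its underside; the lid is 104 mm wide, too wide to grasp. A closed fingertip set on it about 37 mm from the centre carries it round by friction with some 7 to 10 N of downward push; pressed less, it slips
- seat (a point): centre of the floor of the turntable's cup, 35 mm above the stand's origin, on its axis. The turntable turns either way without end, drags (about 0.09 N m) and stays where left. It is sprung: it bears some 1 to 4 N of push on the lid before it gives, then sinks 1 mm per 9 N, 3 mm at most
- stand: label-reading stand fixed on levelling feet (deck's underside 0 to 12 mm over the table), pale grey deck 250 x 190 x 12 mm. Origin: centre of the underside, on the turntable's axis; +x points from the jar to the scanner, z up. The black scanner, 30 x 60 mm, stands at x = +98 mm, its top at z = 58 mm; the blue scan key is opposite, at x = -95 mm
- bridge (a point): centre of the aluminium bridge bar over the lid, at x = +12 mm and z = 132 mm of the stand; bar 20 mm wide (stand x +2 to +22 mm), 16 mm high, 170 mm long, on two posts at y = +-78 mm. The lid's half on the key's side lies open from above, and a narrow crescent on the scanner's side
- stand_window (a point): centre of the scanner's red window, at x = +81.5 mm and z = 43 mm of the stand, looking at the jar; the label must face it
- scan_top (a point): centre of the top of the blue scan key, 28 mm wide, on the deck opposite the scanner; it is pressed straight down, is sprung, travels 6 mm and takes about 5 N to push fully down
- scan (a joint): travel of the scan key in m: 0 released, 0.006 fully down
- cup_red: white specimen cup with a red lid, 52 mm wide, 62 mm tall, loose to one side of the stand; bystander. Origin: centre of its underside
- cup_blue: white specimen cup with a blue lid, 52 mm wide, 62 mm tall, loose to one side of the stand; bystander. Origin: centre of its underside
- cup_purple: white specimen cup with a purple lid, 60 mm wide, 70 mm tall; bystander. Origin: centre of its underside
- rack_a: white tube rack 120 x 50 mm with capped tubes, 98 mm tall; bystander. Origin: centre of its underside
- rack_b: white tube rack 120 x 50 mm with capped tubes, 98 mm tall; bystander. Origin: centre of its underside
- vial: small white vial with a green cap, 22 mm wide, 38 mm tall, standing on a corner of the stand's deck beside the scan key; bystander. Origin: centre of its underside
- slide_box: red box 75 x 110 x 50 mm; bystander. Origin: centre of its underside
- pen_cup: grey open cup, 66 mm wide, 80 mm tall; bystander. Origin: centre of its underside
There are look-alikes about, which are no part of the job. What is shaped like the jar but green or turquoise is not meant.

How it is judged:
By the outcome, as a careful person would: the job done as asked, in the order asked, and still so for the second after the job is handed in, with the robot touching nothing.
It also fails if it takes over 72 s, if anything falls off the work surface, if the arm or the gripper's body presses on something with over 40 N, if the wrist force passes 120 N, or if a joint passes its speed limit or range.

## Robot

A 6-joint arm with a two-finger parallel gripper is mounted at the origin on the work surface. World frame = base frame: x ahead of the robot, y to its left, z up, the work surface at z = 0. Lengths are in m, angles in rad, forces in N, time in s.
With the tool pointing down it reaches from about 0.325 to 1 m from the base axis. Payload 5.1 kg.
Tool frame: the origin (TCP) lies at the very end of the fingers, on their centre line; the grasp point (between the pads) lies 19 mm behind it; z points along the fingers, y is the line along which they close (so a half turn about z gives the same grasp; the last joint's range is limited). The gripper opens to 85 mm and grips with 20 to 120 N. Pads are 22 mm wide; open, the fingers measure 114 mm over their backs; the gripper's body (76 mm by 85 mm) begins 54 mm behind the grasp point. The pads swing forward as they close: fully open they stand 13 mm farther back than shut.
Start: joints at [1.118, 0.124, 1.65, -0, 1.367, -0.083], TCP at [0.235, 0.606, 0.231] pointing down, gripper open.
Joint ranges: [-2.61, 2.61], [-1.02, 2.33], [0.03, 2.71], [-1.35, 4.49], [0.32, 2.68], [-2.91, 2.91]. Speed limits (rad/s): [2.57, 2.57, 3.14, 3.14, 3.14, 3.14].

## Interface

Orientations are given as a unit quaternion [w, x, y, z].
In Python, from workcell import get_state, camera, sign_off gives the robot as it stands.
- The arm moves only by the tool servo_tool, never from a script. Its argument "series" is a list of rows, each an object with "fingers": the closure in counts, from 0 (fully open) to 255 (shut); "translation": the shift along the world's x, y, z in cm, a list of three; "roll": the turn about the world's z in rad. In form: [{"fingers": fingers, "translation": [x, y, z], "roll": roll}, ...]. A call has 1 to 5 rows; each row is the pose to reach, as a shift and turn from the pose commanded when the call began; what a row does not reach only later rows make up. A row lasts 1/10 s, in which the tool goes at most 50 mm and 8.59 degrees, less where a joint would pass 70% of its speed; a pose out of reach is approached as far as the arm can. A call with a gripper value outside its range is refused whole. The fingers move at their own pace and stop on an object; "force" is the grip in N (left out, the last holds). Time passes only in rows, so rows that repeat a pose let the fingers close. It gives the time, the measured TCP pose, the force, the opening and the grip force at its end, in the units of the state.
- get_state(): the state, without advancing time (a new reading comes with each control period).
- camera(name): name is "scene" or "side" or "wrist"; returns a dict with "frame" (400x640x3 uint8, blue, green, red), "depth" (400x640 float32, m along the optical axis (not along the pixel's ray), 0 where there is no reading), "mtx" (3x3 intrinsics, pixels), "rvec" (rotation vector, rad) and "tvec" (3), from world to camera coordinates, as OpenCV has them. Camera axes: x right, y down, z forward; pixel columns grow to the right and rows downward; lengths in m; the calibration is good to about 2 mm. A picture is of the moment at which its call begins.
- sign_off(): hands the job in; it is judged then, once.
The state is a dict: "t": time; "joint_positions": joint angles; "qvel": joint speeds; "effort": joint torques, N m; "ee_pos": TCP position; "tcp_rot": TCP orientation; "ft_force": force on the tool from outside, world axes, zero at the start; "torque": the same for the moment, N m; "width": opening from 0.0 (shut) to 1.0 (fully open); "finger_force": force on a finger pad.
Only numpy, scipy, OpenCV 4.12 (cv2) and the standard library are available. Lean on these libraries where they do the work, as an engineer would, in place of code of your own. Each camera call takes 0.05 s, during which the arm holds its last target. There are 200 camera calls.

## Working session

There is one attempt and no reset: what is moved stays moved. The work goes in short steps, Python scripts to look and compute and a tool call to move; the robot and the scene stay as the last step left them, time stands still between calls to the robot, and variables do not carry over. Pictures are saved under pics/ and viewed, at most 10 in all, crops included, and the job is handed in when it is done.

Besides the shell and the picture viewer there is one more tool, called after "Call:" as a command line: name --argument value ..., lists and objects as JSON in quotes. servo_tool: Moves the arm, as the interface text tells. Its arguments: {"type":"object","properties":{"series":{"type":"array"},"force":{"type":"number"}},"required":["series"]}

```bash
mkdir -p pics
cat > h.py <<'E'
import numpy as np, cv2
from workcell import get_state, camera, sign_off
def cam(n):
    c=camera(n); R,_=cv2.Rodrigues(np.array(c["rvec"],float)); c["R"]=R; c["t"]=np.array(c["tvec"],float).ravel(); return c
def ray(c,u,v):
    d=c["R"].T@np.linalg.inv(c["mtx"])@np.array([u,v,1.]); return -c["R"].T@c["t"],d
def onz(c,u,v,z):
    o,d=ray(c,u,v); return o+d*(z-o[2])/d[2]
def dep(c,u,v):
    o,d=ray(c,u,v); return o+d*c["depth"][int(v),int(u)]
def proj(c,p):
    return cv2.projectPoints(np.array(p,float).reshape(-1,3),np.array(c["rvec"],float),np.array(c["tvec"],float),c["mtx"],None)[0].reshape(-1,2)
E
python3 - <<'E'
from h import *
a=cam("scene");b=cam("side")
cv2.imwrite("pics/scene.png",a["frame"]);cv2.imwrite("pics/side.png",b["frame"])
for c in(a,b):print(-c["R"].T@c["t"],c["R"][2])
print(get_state())
E
```

```text
[0.91943808 0.71944098 0.6328092 ] [-0.42095749 -0.74266491 -0.52081054]
[-0.12149167 -0.69346347  0.71965742] [ 0.57687273  0.61689425 -0.53540577]
{'t': 0.1, 'joint_positions': array([ 1.11839757e+00,  1.24420474e-01,  1.65155644e+00,  2.62832312e-05,
        1.36752410e+00, -8.25742224e-02]), 'qvel': array([ 0.00062192,  0.00105021, -0.00153622,  0.00057586, -0.000931  ,
       -0.00021289]), 'effort': array([ 3.46724328e-04, -4.24926853e+01, -3.66653645e+01, -1.30057124e-04,
        3.85157400e-03, -4.92704160e-06]), 'ee_pos': array([0.23470037, 0.60554152, 0.23017729]), 'tcp_rot': array([-2.64609081e-04,  1.83862831e-01,  9.82951448e-01, -9.16848847e-04]), 'ft_force': array([0.05471124, 0.98194887, 0.93395422]), 'torque': array([ 0.00077037,  0.03256847, -0.03250853]), 'finger_force': 0.0, 'width': 0.9968542172179728}
```

View pics/scene.png

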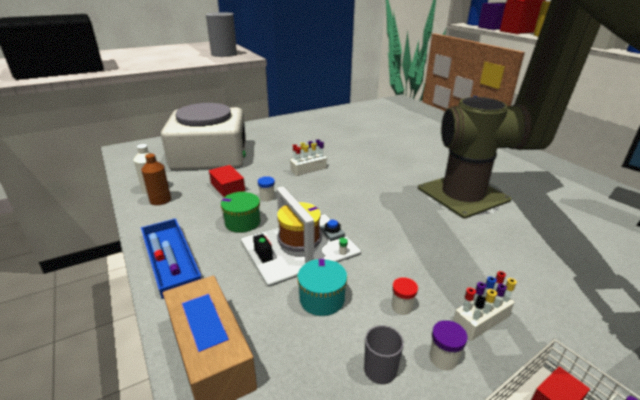

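View pics/side.png

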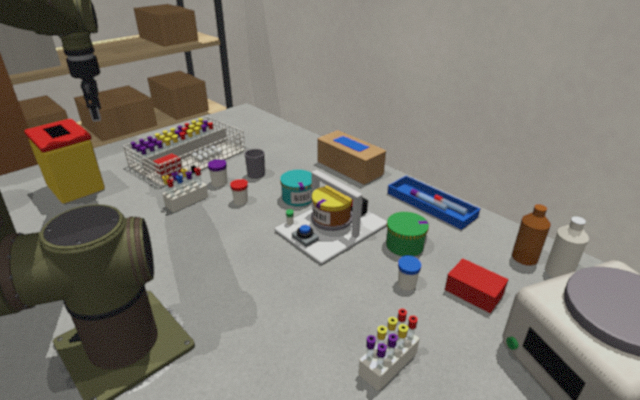

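Scene view: the amber jar with the yellow lid is at (300,220) under the bridge. Look-alikes are the green jar at (241,212) and the turquoise jar at (322,287); the brown bottle at (155,180) is another amber item. The blue key is at (333,228), next to the vial at (343,243), and the scanner is at (262,247). In the side view the jar is at (331,207) and the key at (305,233). I choose the jar under the bridge and check it in a close crop.

Run:
```python
from h import *
a=cam("scene");b=cam("side")
ca=a["frame"][170:290,230:370];cb=b["frame"][160:270,265:405]
s=4
A=cv2.resize(ca,(560,480),interpolation=cv2.INTER_CUBIC)[:, :];B=cv2.resize(cb,(560,440),interpolation=cv2.INTER_CUBIC)
out=np.vstack([A,B]);out=np.hstack([A[:440],B]);cv2.imwrite("pics/crop.png",cv2.resize(out,(800,314)))
def mask(c,lo,hi,box):
    h=cv2.cvtColor(c["frame"],cv2.COLOR_BGR2HSV);m=cv2.inRange(h,lo,hi);k=np.zeros_like(m);x0,y0,x1,y1=box;k[y0:y1,x0:x1]=m[y0:y1,x0:x1];return k
for n,c,box in(("scene",a,(230,170,370,290)),("side",b,(265,160,405,270))):
    for nm,lo,hi in(("yellow",(20,110,90),(33,255,255)),("blue",(100,130,40),(125,255,255)),("purple",(126,60,40),(160,255,255)),("green",(45,90,40),(80,255,255))):
        m=mask(c,lo,hi,box);N,l,st,ce=cv2.connectedComponentsWithStats(m)
        for i in range(1,N):
            if st[i,4]>5:
                v,u=np.nonzero(l==i);P=np.array([dep(c,x,y) for x,y in zip(u,v)])
                print(n,nm,st[i],ce[i].round(1),np.median(P,0).round(4),P.max(0).round(3),P.min(0).round(3))
```

```text
scene yellow [300 202  20  24 181] [311.7 211.8] [0.5433 0.0081 0.1063] [0.559 0.047 0.109] [ 0.444 -0.136  0.   ]
scene yellow [278 205  26  26 449] [289.2 219.1] [0.603  0.0084 0.1061] [0.919 0.719 0.633] [ 0.583 -0.076  0.09 ]
scene blue [258 177  16  10 138] [265.5 181.5] [ 0.5534 -0.2668  0.0614] [0.919 0.719 0.633] [ 0.528 -0.299  0.049]
scene blue [327 220  11   9  82] [332.1 224.1] [0.4833 0.0048 0.0498] [0.919 0.719 0.633] [ 0.468 -0.011  0.038]
scene purple [309 207   8   4  15] [312.7 208.3] [ 0.5347 -0.0051  0.1076] [ 0.544 -0.     0.109] [ 0.525 -0.01   0.106]
scene purple [319 258   5   8  33] [321.1 261.6] [0.5925 0.1421 0.0701] [0.6   0.152 0.072] [0.55  0.071 0.012]
scene green [ 230  191   30   41 1060] [243.6 211.3] [ 0.6637 -0.1479  0.0647] [0.919 0.719 0.633] [ 0.573 -0.349 -0.001]
scene green [258 237   8   6  40] [261.5 239.7] [ 0.6722 -0.0045  0.0604] [0.681 0.004 0.063] [ 0.664 -0.018  0.059]
scene green [339 237   8  10  59] [342.8 241.3] [0.4977 0.0825 0.0505] [0.508 0.09  0.054] [0.463 0.026 0.015]
scene green [340 287   4   3   6] [341.5 288.5] [0.5912 0.
[... 494 characters left out ...]
 [ 0.52  -0.279  0.001]
side purple [299 183   5   7  23] [300.9 186. ] [0.5849 0.1343 0.0688] [0.597 0.149 0.074] [0.579 0.129 0.061]
side purple [317 200   8   8  26] [319.6 202.8] [ 0.522  -0.0062  0.1068] [0.539 0.002 0.11 ] [ 0.518 -0.011  0.096]
side green [284 186   4   3   9] [285.4 186.9] [0.5574 0.1721 0.0617] [0.56  0.178 0.065] [0.556 0.165 0.055]
side green [306 186   4   4   6] [307.8 187.2] [0.6046 0.1277 0.0616] [0.608 0.131 0.066] [0.598 0.121 0.057]
side green [286 209   7   8  47] [289.3 212.5] [0.4911 0.0762 0.0517] [0.504 0.088 0.056] [0.483 0.066 0.042]
side green [387 212  18  44 662] [396.3 233.1] [ 0.6169 -0.1774  0.0667] [ 0.695 -0.133  0.72 ] [-0.121 -0.693  0.003]
```

View pics/crop.png

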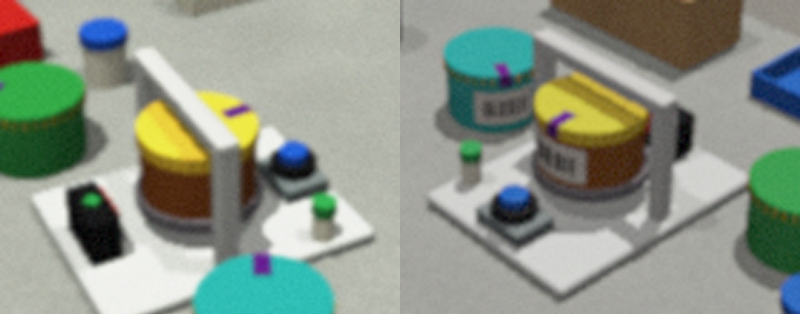

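The crop confirms it: amber jar, yellow lid and bar-code label, with the purple tab on the key side (about 190° round, lid top z≈0.107). I'm moving above the stand's key side to get the wrist view.

Call:
servo_tool --series '[{"fingers":255,"translation":[1.5,-4,2.5],"roll":0},{"fingers":255,"translation":[3.4,-8.5,4],"roll":0},{"fingers":255,"translation":[5.2,-13,5],"roll":0},{"fingers":255,"translation":[7,-17.5,6],"roll":0},{"fingers":255,"translation":[8.8,-22,7],"roll":0}]'

```text
t: 0.7
ee_pos: [0.3231, 0.3842, 0.3016]
tcp_rot: [0.0, 0.183, 0.983, -0.0]
ft_force: [0.7, 0.2, -0.2]
width: 0.143
finger_force: 0.0
```

Call:
servo_tool --series '[{"fingers":255,"translation":[1.8,-4.5,1],"roll":0},{"fingers":255,"translation":[3.6,-9,1],"roll":0},{"fingers":255,"translation":[5.4,-13.5,1],"roll":0},{"fingers":255,"translation":[7.2,-18,1],"roll":0},{"fingers":255,"translation":[9,-22.5,1],"roll":0}]'

```text
t: 1.2
ee_pos: [0.4131, 0.1592, 0.3114]
tcp_rot: [0.0, 0.184, 0.983, 0.0]
ft_force: [1.7, 0.1, -0.1]
width: -0.004
finger_force: 0.0
```

Call:
servo_tool --series '[{"fingers":255,"translation":[1.8,-4.5,0],"roll":0},{"fingers":255,"translation":[3.6,-9,0],"roll":0},{"fingers":255,"translation":[4.7,-13,0],"roll":0},{"fingers":255,"translation":[5.7,-16,0],"roll":0},{"fingers":255,"translation":[5.7,-16,0],"roll":0}]'

```text
t: 1.7
ee_pos: [0.4704, -0.002, 0.3109]
tcp_rot: [-0.0, 0.186, 0.982, -0.0]
ft_force: [0.3, 0.9, -0.1]
width: -0.001
finger_force: 0.0
```

Run:
```python
from h import *
c=cam("wrist");cv2.imwrite("pics/w1.png",c["frame"]);print(-c["R"].T@c["t"],c["R"])
s=get_state();print(s["t"],s["ee_pos"],s["ft_force"],s["joint_positions"])
```

```text
[0.40900295 0.02139867 0.45354141] [[ 3.66675734e-01  9.30348610e-01 -6.07750779e-04]
 [ 8.98486148e-01 -3.53948222e-01  2.59698475e-01]
 [ 2.41395003e-01 -9.57711848e-02 -9.65689563e-01]]
1.75 [ 4.70016765e-01 -3.60282990e-04  3.10910167e-01] [0.04393988 0.3618827  0.06438289] [-1.15187262e-01 -3.23521891e-01  1.93241418e+00  2.26674978e-04
  1.53369975e+00 -1.31264756e+00]
```

View pics/w1.png

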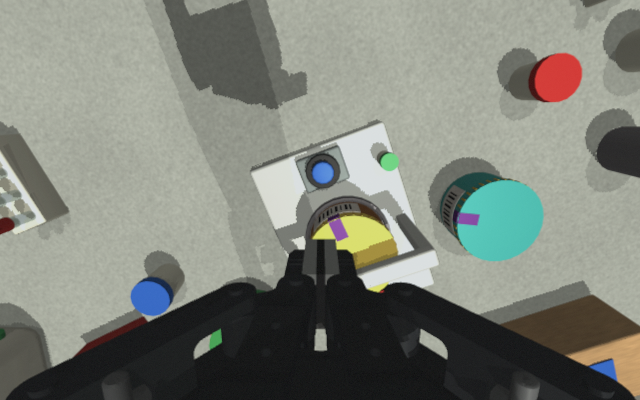

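The wrist view shows the key at (322,172), the vial at (389,161), the deck's near edge from (252,168) to (380,122), and the lid with its tab at (338,230). The rest is hidden by the gripper. I'll move forward so the jar is in the clear.

Call:
servo_tool --series '[{"fingers":255,"translation":[4,0,0],"roll":0},{"fingers":255,"translation":[8,0,0],"roll":0},{"fingers":255,"translation":[12,0,0],"roll":0},{"fingers":255,"translation":[15,0,0],"roll":0},{"fingers":255,"translation":[15,0,0],"roll":0}]'

```text
t: 2.25
ee_pos: [0.6218, 0.0026, 0.3096]
tcp_rot: [-0.001, 0.183, 0.983, 0.0]
ft_force: [-0.4, 0.1, 0.4]
width: 0.001
finger_force: 0.0
```

Run:
```python
from h import *
c=cam("wrist");cv2.imwrite("pics/w2.png",c["frame"]);np.savez("w2.npz",**{k:c[k] for k in("frame","depth","mtx","rvec","tvec")})
h=cv2.cvtColor(c["frame"],cv2.COLOR_BGR2HSV)
for nm,lo,hi in(("yellow",(20,110,60),(33,255,255)),("blue",(100,130,40),(125,255,255)),("purple",(126,60,40),(160,255,255)),("green",(45,90,40),(80,255,255))):
    m=cv2.inRange(h,lo,hi);m[260:]=0;N,l,st,ce=cv2.connectedComponentsWithStats(m)
    for i in range(1,N):
        if st[i,4]>40:
            v,u=np.nonzero(l==i);P=np.array([dep(c,x,y) for x,y in zip(u,v)])
            print(nm,st[i],ce[i].round(1),np.median(P,0).round(4),np.percentile(P,98,0).round(3),np.percentile(P,2,0).round(3))
s=get_state();print(s["t"],s["ee_pos"],s["ft_force"])
```

```text
yellow [ 246   81  100   73 4210] [291.  115.5] [ 5.543e-01 -4.000e-04  1.069e-01] [0.574 0.042 0.108] [ 0.526 -0.051  0.105]
yellow [ 267  144   80   40 1449] [309.5 167.1] [ 0.6077 -0.005   0.1069] [0.622 0.032 0.108] [ 0.598 -0.043  0.105]
blue [258  37  25  27 535] [270.   50.1] [ 0.4781 -0.0027  0.0517] [0.49  0.009 0.053] [ 0.465 -0.015  0.042]
blue [  63  174   48   42 1572] [ 86.3 194.4] [ 0.5484 -0.2736  0.0617] [ 0.571 -0.251  0.063] [ 0.526 -0.3    0.053]
purple [270  83  21  29 314] [280.   97.5] [ 0.5331 -0.0068  0.1074] [ 0.544 -0.001  0.109] [ 0.522 -0.013  0.106]
purple [418  93  23  14 260] [428.9  99.5] [0.5911 0.1419 0.0706] [0.6   0.153 0.072] [0.582 0.131 0.069]
green [333  27  20  22 349] [342.3  37.3] [0.4951 0.0767 0.0519] [0.505 0.087 0.054] [0.485 0.067 0.045]
green [ 150  202   93   58 4217] [197.6 234.6] [ 0.6428 -0.1666  0.0695] [ 0.681 -0.134  0.071] [ 0.611 -0.226  0.012]
green [322 202  13  13 108] [328.  208.1] [ 0.6699 -0.0065  0.0615] [0.677 0.001 0.063] [ 0.663 -0.014  0.059]
2.3 [0.62043147 0.00250435 0.31001477] [-1.13246029 -0.24006149  0.47511897]
```

View pics/w2.png

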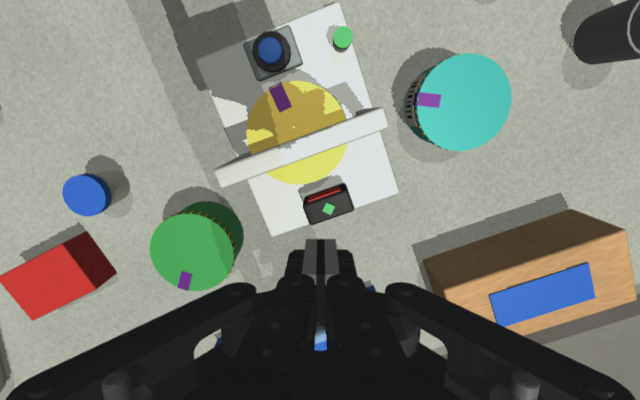

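The jar, bridge, scanner and key are all in view: lid about (297,132), tab (280,97), key (270,50), scanner (328,205), bridge bar running from (217,178) to (386,118). Next I fit the lid circle, the bar and the stand axis.

```bash
cat > fit.py <<'E'
from h import *
from scipy.optimize import least_squares
def fit(c,S=None):
    h=cv2.cvtColor(c["frame"],cv2.COLOR_BGR2HSV)
    ys,xs=np.mgrid[0:240,200:400]; d=c["depth"][0:240,200:400]
    o=-c["R"].T@c["t"]; D=np.stack([xs,ys,np.ones_like(xs)],-1)@np.linalg.inv(c["mtx"]).T@c["R"]
    P=o+D*d[...,None]
    hs=h[0:240,200:400]
    near=(abs(P[...,0]-.57)<.07)&(abs(P[...,1])<.07)
    lid=near&(abs(P[...,2]-.107)<.004)
    pts=P[lid][:,:2]
    ez=np.median(P[lid][:,2])
    # boundary: convex hull of lid-height points
    hull=cv2.convexHull(pts.astype(np.float32))[:,0]
    f=lambda q:np.hypot(hull[:,0]-q[0],hull[:,1]-q[1])-q[2]
    r=least_squares(f,[.571,0,.052],loss="soft_l1",f_scale=.001)
    pur=cv2.inRange(hs,(126,60,30),(160,255,255))>0
    t=P[pur&near&(abs(P[...,2]-.107)<.004)][:,:2]; 
    bar=P[(abs(P[...,2]-.140)<.006)&(abs(P[...,1])<.1)]
    return r.x,np.abs(r.fun).max(),ez,t,bar,P
if __name__=="__main__":
    w=np.load("w2.npz");c={k:w[k] for k in w.files};c["R"]=cv2.Rodrigues(c["rvec"])[0];c["t"]=c["tvec"].ravel()
    q,e,ez,t,bar,P=fit(c);print("lid",q,e,ez)
    tm=t.mean(0)-q[:2];print("tab",tm,np.degrees(np.arctan2(tm[1],tm[0])),np.hypot(*tm))
    r=cv2.minAreaRect((bar[:,:2]*1000).astype(np.float32));print("bar",r,bar[:,2].mean())
    dk=P[(P[...,2]<.026)&(P[...,2]>.009)];print("deck z",np.median(dk[:,2]),cv2.minAreaRect((dk[:,:2]*1000).astype(np.float32)))
    k=onz(c,270,50.1,.0517);print("key",k)
    g=onz(c,328,208,.0615);print("led",g, np.degrees(np.arctan2(g[1]-k[1],g[0]-k[0])))
    # deck edges: long right edge (342,3)->(398,192); near-scanner edge (273,237)->(398,192)
    for a,b in(((340,2),(398,192)),((273,237),(398,192)),((196,58),(340,2))):
        A,B=onz(c,*a,.0145),onz(c,*b,.0145);print("edge",A[:2],B[:2],np.degrees(np.arctan2(*(B-A)[1::-1])))
E
python3 fit.py
```

```text
lid [ 0.57214419 -0.00397368  0.05228367] 0.019879884658051447 0.10689241261662569
tab [-0.03905514 -0.00285407] -175.82036984477267 0.039159290659434576
bar ((584.3392333984375, -4.359062194824219), (169.4265594482422, 20.14468002319336), 88.97466278076172) 0.1415839621530026
deck z 0.013866409324175377 ((571.6586303710938, -40.390472412109375), (262.1939697265625, 250.34994506835938), 89.00189208984375)
key [ 0.47812117 -0.00273343  0.0517    ]
led [ 0.66986855 -0.00657424  0.0615    ] -1.1475124013044586
edge [0.45212936 0.09222026] [0.69608766 0.08610128] -1.4367955931230934
edge [ 0.69486402 -0.09758586] [0.69608766 0.08610128] 89.61832757788576
edge [ 0.44606536 -0.09338554] [0.45212936 0.09222026] 88.12873014248635
```

Everything agrees: the axis is at (0.572, −0.004), the stand is yawed −1°, the bar is 20×169 mm and 12 mm ahead, the lid is 104 mm wide with its top at z≈0.107, and the key is 95 mm behind. The tab is at −175.8°, so the jar needs about +175° of turn. That is two strokes of about 88°, with the finger going from 136° to 224° on the open side.

Call:
servo_tool --series '[{"fingers":255,"translation":[-2.5,0.6,0],"roll":-0.14},{"fingers":255,"translation":[-5,1.3,0],"roll":-0.28},{"fingers":255,"translation":[-7.5,1.9,-2],"roll":-0.42},{"fingers":255,"translation":[-7.5,1.9,-5],"roll":-0.56},{"fingers":255,"translation":[-7.5,1.9,-8],"roll":-0.7}]'

```text
t: 2.8
ee_pos: [0.5436, 0.0212, 0.2319]
tcp_rot: [0.001, 0.512, 0.859, 0.001]
ft_force: [-0.3, 0.5, -0.5]
width: 0.0
finger_force: 0.0
```

Call:
servo_tool --series '[{"fingers":255,"translation":[0,0,-3],"roll":-0.1},{"fingers":255,"translation":[0,0,-6],"roll":-0.1},{"fingers":255,"translation":[0,0,-9],"roll":-0.1},{"fingers":255,"translation":[0,0,-10],"roll":-0.1},{"fingers":255,"translation":[0,0,-10],"roll":-0.1}]'

```text
t: 3.3
ee_pos: [0.5431, 0.0207, 0.13]
tcp_rot: [-0.001, 0.552, 0.834, -0.001]
ft_force: [0.4, 0.1, 0.3]
width: 0.004
finger_force: 0.0
```

Run:
```python
from h import *
s=get_state();print(s["t"],s["ee_pos"],s["ft_force"],s["torque"],s["joint_positions"])
```

```text
3.3 [0.54308528 0.02072435 0.12995607] [0.43872621 0.140405   0.33365302] [-0.01681853 -0.0016002  -0.00927259] [-6.06945982e-02 -2.27890609e-02  1.97944825e+00  1.10726841e-04
  1.18829664e+00 -4.62482701e-01]
```

Call:
servo_tool --series '[{"fingers":255,"translation":[0.1,0,-1],"roll":0},{"fingers":255,"translation":[0.1,0,-1.6],"roll":0},{"fingers":255,"translation":[0.1,0,-1.9],"roll":0},{"fingers":255,"translation":[0.1,0,-2],"roll":0},{"fingers":255,"translation":[0.1,0,-2],"roll":0}]'

```text
t: 3.8
ee_pos: [0.5461, 0.02, 0.1115]
tcp_rot: [0.0, 0.552, 0.834, 0.0]
ft_force: [0.3, -0.3, 1.3]
width: 0.002
finger_force: 0.0
```

Call:
servo_tool --series '[{"fingers":255,"translation":[0,0,-0.03],"roll":0},{"fingers":255,"translation":[0,0,-0.06],"roll":0},{"fingers":255,"translation":[0,0,-0.09],"roll":0},{"fingers":255,"translation":[0,0,-0.12],"roll":0},{"fingers":255,"translation":[0,0,-0.12],"roll":0}]'

```text
t: 4.3
ee_pos: [0.5459, 0.02, 0.1101]
tcp_rot: [-0.0, 0.552, 0.834, -0.0]
ft_force: [-0.6, -0.5, -0.6]
width: -0.002
finger_force: 0.0
```

Call:
servo_tool --series '[{"fingers":255,"translation":[0,0,-0.03],"roll":0},{"fingers":255,"translation":[0,0,-0.06],"roll":0},{"fingers":255,"translation":[0,0,-0.09],"roll":0},{"fingers":255,"translation":[0,0,-0.1],"roll":0},{"fingers":255,"translation":[0,0,-0.1],"roll":0}]'

```text
t: 4.8
ee_pos: [0.5459, 0.02, 0.1091]
tcp_rot: [-0.0, 0.552, 0.834, -0.0]
ft_force: [-0.3, -0.4, -0.1]
width: -0.003
finger_force: 0.0
```

Call:
servo_tool --series '[{"fingers":255,"translation":[0,0,-0.03],"roll":0},{"fingers":255,"translation":[0,0,-0.06],"roll":0},{"fingers":255,"translation":[0,0,-0.09],"roll":0},{"fingers":255,"translation":[0,0,-0.1],"roll":0},{"fingers":255,"translation":[0,0,-0.1],"roll":0}]'

```text
t: 5.3
ee_pos: [0.5459, 0.0201, 0.1081]
tcp_rot: [-0.0, 0.552, 0.834, -0.0]
ft_force: [-0.7, 1.2, -0.1]
width: 0.001
finger_force: 0.0
```

Call:
servo_tool --series '[{"fingers":255,"translation":[0,0,-0.03],"roll":0},{"fingers":255,"translation":[0,0,-0.06],"roll":0},{"fingers":255,"translation":[0,0,-0.09],"roll":0},{"fingers":255,"translation":[0,0,-0.1],"roll":0},{"fingers":255,"translation":[0,0,-0.1],"roll":0}]'

```text
t: 5.8
ee_pos: [0.5459, 0.02, 0.1071]
tcp_rot: [-0.0, 0.552, 0.834, -0.0]
ft_force: [0.7, -0.2, 0.3]
width: 0.001
finger_force: 0.0
```

Call:
servo_tool --series '[{"fingers":255,"translation":[0,0,-0.03],"roll":0},{"fingers":255,"translation":[0,0,-0.06],"roll":0},{"fingers":255,"translation":[0,0,-0.09],"roll":0},{"fingers":255,"translation":[0,0,-0.1],"roll":0},{"fingers":255,"translation":[0,0,-0.1],"roll":0}]'

```text
t: 6.3
ee_pos: [0.5461, 0.0201, 0.1066]
tcp_rot: [0.0, 0.552, 0.834, 0.0]
ft_force: [-2.0, 1.5, 4.4]
width: -0.004
finger_force: 2.4
```

Contact at about 4.4 N. A little more.

Call:
servo_tool --series '[{"fingers":255,"translation":[0,0,-0.02],"roll":0},{"fingers":255,"translation":[0,0,-0.04],"roll":0},{"fingers":255,"translation":[0,0,-0.05],"roll":0},{"fingers":255,"translation":[0,0,-0.05],"roll":0}]'

```text
t: 6.7
ee_pos: [0.5462, 0.0202, 0.1064]
tcp_rot: [0.0, 0.552, 0.834, 0.0]
ft_force: [-2.7, 0.9, 7.4]
width: -0.004
finger_force: 3.3
```

Run:
```python
from h import *
s=get_state();print(s["t"],s["ee_pos"],s["ft_force"],s["finger_force"])
```

```text
6.7 [0.54618563 0.02018451 0.10638438] [-2.74854934  0.93091842  7.381379  ] 3.303291281390557
```

Call:
servo_tool --series '[{"fingers":255,"translation":[-0.31,-0.39,-0.02],"roll":0.14},{"fingers":255,"translation":[-0.57,-0.81,-0.02],"roll":0.28},{"fingers":255,"translation":[-0.76,-1.27,-0.02],"roll":0.42},{"fingers":255,"translation":[-0.89,-1.75,-0.02],"roll":0.56},{"fingers":255,"translation":[-0.95,-2.25,-0.02],"roll":0.7}]'

```text
t: 7.2
ee_pos: [0.5376, -0.0021, 0.1064]
tcp_rot: [0.002, 0.23, 0.973, 0.001]
ft_force: [0.8, 2.9, 4.9]
width: -0.004
finger_force: 2.3
```

Run:
```python
from h import *
s=get_state();print(s["t"],s["ee_pos"],s["ft_force"],s["finger_force"])
for n in("side","scene"):
    c=cam(n);h=cv2.cvtColor(c["frame"],cv2.COLOR_BGR2HSV);m=cv2.inRange(h,(126,60,40),(160,255,255))
    C=proj(c,[.572,-.004,.107])[0];ys,xs=np.nonzero(m)
    k=np.hypot(xs-C[0],ys-C[1])<26;xs,ys=xs[k],ys[k]
    if len(xs):
        p=onz(c,xs.mean(),ys.mean(),.107)-[.5722,-.0042,0];print(n,len(xs),p,np.degrees(np.arctan2(p[1],p[0])),np.hypot(p[0],p[1]))
```

```text
7.2 [ 0.53762849 -0.0021473   0.10640394] [0.75710859 2.86467605 4.94092524] 2.277216821385082
side 31 [-0.04823766 -0.01390499  0.107     ] -163.91984193404792 0.050201797388114866
```

The side view puts the tab at about 196°, so it turned roughly 14° and slipped with the force down at 5 N. I'll press a little more before continuing.

Call:
servo_tool --series '[{"fingers":255,"translation":[0,0,-0.03],"roll":0},{"fingers":255,"translation":[0,0,-0.06],"roll":0},{"fingers":255,"translation":[0,0,-0.06],"roll":0}]'

```text
t: 7.6
ee_pos: [0.5375, -0.0025, 0.106]
tcp_rot: [0.001, 0.234, 0.972, 0.0]
ft_force: [-0.6, 0.2, 7.3]
width: -0.002
finger_force: 3.7
```

```bash
cat > st.py <<'E'
from h import *
F=[]
for i in range(3):
    c=cam("side");F.append(get_state()["ft_force"])
s=get_state();print(s["t"],s["ee_pos"].round(4),np.mean(F,0).round(1),s["finger_force"].__round__(1))
h=cv2.cvtColor(c["frame"],cv2.COLOR_BGR2HSV);m=cv2.inRange(h,(126,60,40),(160,255,255))
C=proj(c,[.572,-.004,.107])[0];ys,xs=np.nonzero(m)
k=np.hypot(xs-C[0],ys-C[1])<26;xs,ys=xs[k],ys[k]
P=np.array([dep(c,x,y) for x,y in zip(xs,ys)])
if len(P):
    p=np.median(P,0)-[.5722,-.0042,0];print(len(P),p,np.degrees(np.arctan2(p[1],p[0]))%360)
r=s["ee_pos"][:2]-[.5722,-.0042];print("finger",np.hypot(*r),np.degrees(np.arctan2(r[1],r[0]))%360)
E
python3 st.py
```

```text
7.75 [ 0.5375 -0.0025  0.106 ] [-0.5  0.6  7.4] 3.6
36 [-0.04849783 -0.01097715  0.10508071] 192.75360369456715
finger 0.034758809109958454 177.13771465461195
```

Call:
servo_tool --series '[{"fingers":255,"translation":[0,0,-0.03],"roll":0},{"fingers":255,"translation":[-0.08,-0.29,-0.04],"roll":0.09},{"fingers":255,"translation":[-0.12,-0.61,-0.04],"roll":0.18},{"fingers":255,"translation":[-0.15,-0.94,-0.04],"roll":0.27},{"fingers":255,"translation":[-0.07,-1.25,-0.04],"roll":0.36}]'

```text
t: 8.25
ee_pos: [0.5373, -0.0146, 0.1058]
tcp_rot: [0.002, 0.055, 0.998, 0.0]
ft_force: [1.6, 2.9, 7.1]
width: 0.0
finger_force: 3.3
```

```bash
python3 -c "
from h import *
print(get_state()['ft_force'],get_state()['ee_pos'])";python3 st.py
```

```text
[1.5758563  2.92202435 7.05482987] [ 0.53732645 -0.01455849  0.10583974]
8.4 [ 0.5374 -0.0148  0.1058] [1.7 2.  6.8] 3.3
34 [-0.04263767 -0.0248227   0.10631179] 210.20701060126936
finger 0.036380662989269896 196.9589472767868
```

Call:
servo_tool --series '[{"fingers":255,"translation":[0.09,-0.42,-0.03],"roll":0.115},{"fingers":255,"translation":[0.28,-0.79,-0.03],"roll":0.23},{"fingers":255,"translation":[0.53,-1.17,-0.03],"roll":0.345},{"fingers":255,"translation":[0.77,-1.46,-0.03],"roll":0.45},{"fingers":255,"translation":[1.05,-1.73,-0.03],"roll":0.56}]'

```text
t: 8.9
ee_pos: [0.5475, -0.0318, 0.1056]
tcp_rot: [0.001, -0.224, 0.975, 0.0]
ft_force: [0.1, 2.4, 9.2]
width: -0.004
finger_force: 4.2
```

```bash
python3 st.py
```

```text
9.05 [ 0.5478 -0.032   0.1056] [0.1 2.2 7.6] 3.9
29 [-0.02300783 -0.04276015  0.10518439] 241.71676929996892
finger 0.03701013037083174 228.7575435252706
```

The carry is now complete (finger +32°, tab +32°, force about 8–9 N). Lifting, and back for stroke two.

Call:
servo_tool --series '[{"fingers":255,"translation":[0,0,0.8],"roll":0},{"fingers":255,"translation":[-0.6,1,1],"roll":-0.14},{"fingers":255,"translation":[-1,2,1],"roll":-0.28},{"fingers":255,"translation":[-1,3,1],"roll":-0.42},{"fingers":255,"translation":[-1,4,1],"roll":-0.56}]'

```text
t: 9.55
ee_pos: [0.5353, 0.008, 0.1133]
tcp_rot: [-0.001, 0.059, 0.998, -0.0]
ft_force: [0.5, -0.3, -0.6]
width: -0.002
finger_force: 0.0
```

Call:
servo_tool --series '[{"fingers":255,"translation":[0.4,0.8,0],"roll":-0.14},{"fingers":255,"translation":[1.05,1.6,0],"roll":-0.28},{"fingers":255,"translation":[1.05,1.6,0],"roll":-0.42},{"fingers":255,"translation":[1.05,1.6,0],"roll":-0.56},{"fingers":255,"translation":[1.05,1.6,0],"roll":-0.7}]'

```text
t: 10.05
ee_pos: [0.546, 0.0237, 0.1132]
tcp_rot: [-0.001, 0.397, 0.918, -0.001]
ft_force: [-0.4, -0.7, 0.1]
width: 0.003
finger_force: 0.0
```

Call:
servo_tool --series '[{"fingers":255,"translation":[0,0,-0.3],"roll":-0.14},{"fingers":255,"translation":[0,0,-0.6],"roll":-0.28},{"fingers":255,"translation":[0,0,-0.75],"roll":-0.34},{"fingers":255,"translation":[0,0,-0.75],"roll":-0.34}]'

```text
t: 10.45
ee_pos: [0.5464, 0.0237, 0.1067]
tcp_rot: [-0.0, 0.545, 0.838, -0.0]
ft_force: [-2.0, -0.1, 3.7]
width: -0.001
finger_force: 1.9
```

```bash
python3 st.py
```

```text
10.6 [0.5465 0.0237 0.1067] [-1.6  0.1  3.7] 2.0
32 [-0.02260788 -0.04064033  0.10728257] 240.91317069213517
finger 0.037972492145961566 132.69217603939487
```

Call:
servo_tool --series '[{"fingers":255,"translation":[0,0,-0.03],"roll":0},{"fingers":255,"translation":[0,0,-0.06],"roll":0},{"fingers":255,"translation":[0,0,-0.08],"roll":0},{"fingers":255,"translation":[0,0,-0.08],"roll":0}]'

```text
t: 11.0
ee_pos: [0.5466, 0.0238, 0.1064]
tcp_rot: [-0.0, 0.544, 0.839, -0.0]
ft_force: [-4.4, 0.6, 7.0]
width: 0.003
finger_force: 3.4
```

Call:
servo_tool --series '[{"fingers":255,"translation":[-0.1,-0.04,-0.04],"roll":0.02},{"fingers":255,"translation":[-0.33,-0.39,-0.05],"roll":0.13},{"fingers":255,"translation":[-0.59,-0.76,-0.05],"roll":0.26},{"fingers":255,"translation":[-0.81,-1.16,-0.05],"roll":0.38},{"fingers":255,"translation":[-0.99,-1.58,-0.05],"roll":0.5}]'

```text
t: 11.5
ee_pos: [0.5377, 0.0086, 0.1064]
tcp_rot: [0.001, 0.317, 0.948, 0.001]
ft_force: [0.1, 3.2, 6.0]
width: 0.002
finger_force: 3.0
```

```bash
python3 st.py
```

```text
11.65 [0.5376 0.0081 0.1063] [-0.6  1.5  6.3] 3.1
23 [-0.00246747 -0.04893392  0.10517852] 267.1133349659611
finger 0.03672576574591318 160.4962856979819
```

Call:
servo_tool --series '[{"fingers":255,"translation":[-0.15,-0.4,-0.04],"roll":0.12},{"fingers":255,"translation":[-0.22,-0.84,-0.05],"roll":0.24},{"fingers":255,"translation":[-0.24,-1.29,-0.05],"roll":0.37},{"fingers":255,"translation":[-0.2,-1.74,-0.05],"roll":0.49},{"fingers":255,"translation":[-0.11,-2.19,-0.05],"roll":0.61}]'

```text
t: 12.15
ee_pos: [0.5367, -0.0137, 0.106]
tcp_rot: [0.001, 0.018, 1.0, 0.0]
ft_force: [-1.0, 2.3, 7.0]
width: -0.001
finger_force: 3.4
```

```bash
python3 st.py
```

```text
12.3 [ 0.5368 -0.0141  0.106 ] [-0.6  1.1  7.1] 3.4
16 [ 0.01870148 -0.03172776  0.1071831 ] 300.51661704059507
finger 0.036705036491307644 195.61342067948468
```

Call:
servo_tool --series '[{"fingers":255,"translation":[0.12,-0.39,-0.03],"roll":0.115},{"fingers":255,"translation":[0.3,-0.77,-0.03],"roll":0.23},{"fingers":255,"translation":[0.52,-1.13,-0.03],"roll":0.34},{"fingers":255,"translation":[0.78,-1.46,-0.03],"roll":0.455},{"fingers":255,"translation":[1.07,-1.75,-0.03],"roll":0.57}]'

```text
t: 12.8
ee_pos: [0.5473, -0.0314, 0.1058]
tcp_rot: [0.001, -0.264, 0.965, -0.0]
ft_force: [-3.8, 1.3, 8.9]
width: 0.001
finger_force: 4.0
```

Call:
servo_tool --series '[{"fingers":255,"translation":[0,0,1.5],"roll":-0.02},{"fingers":255,"translation":[-0.6,1,4],"roll":-0.16},{"fingers":255,"translation":[0,2,8],"roll":-0.3},{"fingers":255,"translation":[2,3,12],"roll":-0.44},{"fingers":255,"translation":[5,3.2,15],"roll":-0.58}]'

```text
t: 13.3
ee_pos: [0.5966, 0.0014, 0.2578]
tcp_rot: [0.001, 0.029, 1.0, -0.0]
ft_force: [1.0, -0.5, 0.8]
width: -0.002
finger_force: 0.0
```

Call:
servo_tool --series '[{"fingers":255,"translation":[2,0,3],"roll":-0.14},{"fingers":255,"translation":[4,0,5],"roll":-0.28},{"fingers":255,"translation":[5,0,5],"roll":-0.42},{"fingers":255,"translation":[5,0,5],"roll":-0.42}]'

```text
t: 13.7
ee_pos: [0.6473, 0.0005, 0.3051]
tcp_rot: [0.0, 0.234, 0.972, -0.0]
ft_force: [-0.3, -0.4, -0.1]
width: -0.003
finger_force: 0.0
```

```bash
cat > wv.py <<'E'
from h import *
from fit import fit
import sys
c=cam("wrist");q,e,ez,t,bar,P=fit(c);C=np.array([.5722,-.0042])
r=cv2.minAreaRect((bar[:,:2]*1000).astype(np.float32));print("lid",q,ez,"bar",r[0],r[1],r[2],get_state()["ee_pos"],get_state()["t"],get_state()["ft_force"])
for cc in(C,):
    m=t.mean(0)-cc if len(t) else [0,0];print("tab n",len(t),m,np.degrees(np.arctan2(m[1],m[0])),np.hypot(*m))
cv2.imwrite(sys.argv[1],c["frame"][0:320,120:520])
E
python3 wv.py pics/w3.png
```

```text
lid [ 0.57225041 -0.00433808  0.05215843] 0.10688125955336075 bar (584.2510375976562, -4.548713684082031) (170.0087127685547, 20.03262710571289) 88.87393951416016 [6.46263265e-01 5.34300973e-04 3.04043391e-01] 13.75 [-0.50569763 -1.29972661 -0.63341058]
tab n 291 [ 0.03387543 -0.02005069] -30.621060815776307 0.03936463926976422
```

View pics/w3.png

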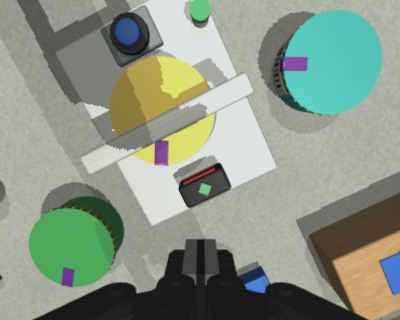

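The tab is at crop (161,152), an angle of −30.6°, against a target of −1.1°. It needs another 29.5°, in a short stroke from 165°.

Call:
servo_tool --series '[{"fingers":255,"translation":[-4,0.2,0],"roll":0},{"fingers":255,"translation":[-8,0.4,0],"roll":0},{"fingers":255,"translation":[-11,0.5,-2],"roll":0},{"fingers":255,"translation":[-11,0.5,-6],"roll":0},{"fingers":255,"translation":[-11,0.5,-10],"roll":0}]'

```text
t: 14.25
ee_pos: [0.535, 0.0056, 0.204]
tcp_rot: [0.001, 0.232, 0.973, 0.0]
ft_force: [0.9, 0.5, -0.0]
width: -0.003
finger_force: 0.0
```

Call:
servo_tool --series '[{"fingers":255,"translation":[0,0,-4],"roll":0},{"fingers":255,"translation":[0,0,-7],"roll":0},{"fingers":255,"translation":[0,0,-8.5],"roll":0},{"fingers":255,"translation":[0,0,-9],"roll":0},{"fingers":255,"translation":[0,0,-9],"roll":0}]'

```text
t: 14.75
ee_pos: [0.5363, 0.0055, 0.1146]
tcp_rot: [-0.0, 0.233, 0.973, -0.0]
ft_force: [0.4, 1.2, 0.2]
width: 0.002
finger_force: 0.0
```

```bash
python3 st.py
```

```text
14.9 [0.5378 0.0054 0.1167] [-0.3  0.1  0.1] 0.0
finger 0.0356878146201221 164.3587773864148
```

Call:
servo_tool --series '[{"fingers":255,"translation":[-0.1,0,-0.3],"roll":0},{"fingers":255,"translation":[-0.1,0,-0.6],"roll":0},{"fingers":255,"translation":[-0.1,0,-0.85],"roll":0},{"fingers":255,"translation":[-0.1,0,-0.9],"roll":0},{"fingers":255,"translation":[-0.1,0,-0.9],"roll":0}]'

```text
t: 15.4
ee_pos: [0.5357, 0.0056, 0.1065]
tcp_rot: [0.0, 0.233, 0.973, 0.0]
ft_force: [-3.1, -0.0, 5.6]
width: 0.001
finger_force: 2.7
```

```bash
python3 st.py
```

```text
15.55 [0.5357 0.0056 0.1065] [-2.5  0.1  5.8] 2.7
finger 0.03776273659679151 164.96340581093034
```

Call:
servo_tool --series '[{"fingers":255,"translation":[-0.03,0,-0.06],"roll":0},{"fingers":255,"translation":[-0.04,-0.49,-0.07],"roll":0.13},{"fingers":255,"translation":[-0.07,-0.97,-0.07],"roll":0.26},{"fingers":255,"translation":[-0.04,-1.45,-0.07],"roll":0.39},{"fingers":255,"translation":[0.05,-1.91,-0.07],"roll":0.515}]'

```text
t: 16.05
ee_pos: [0.5364, -0.0131, 0.1062]
tcp_rot: [0.0, -0.025, 1.0, 0.001]
ft_force: [-2.7, 2.2, 6.7]
width: 0.002
finger_force: 3.5
```

```bash
python3 st.py
```

```text
16.2 [ 0.5367 -0.0136  0.1063] [-1.9  0.8  6.3] 3.3
finger 0.03676575025346025 194.88321316175706
```

Finger moved by 30°. Lifting off to check from above.

Call:
servo_tool --series '[{"fingers":255,"translation":[0,0,1.5],"roll":0},{"fingers":255,"translation":[0,0.5,5],"roll":-0.1},{"fingers":255,"translation":[2,1,10],"roll":-0.24},{"fingers":255,"translation":[6,1.4,15],"roll":-0.38},{"fingers":255,"translation":[9,1.4,18],"roll":-0.5}]'

```text
t: 16.7
ee_pos: [0.6196, 0.0006, 0.2807]
tcp_rot: [0.001, 0.228, 0.974, 0.0]
ft_force: [-0.0, 0.1, 0.8]
width: -0.003
finger_force: 0.0
```

Call:
servo_tool --series '[{"fingers":255,"translation":[2,0,2],"roll":0},{"fingers":255,"translation":[2,0,2],"roll":0},{"fingers":255,"translation":[2,0,2],"roll":0}]'

```text
t: 17.0
ee_pos: [0.6385, 0.0003, 0.2969]
tcp_rot: [-0.0, 0.225, 0.974, -0.0]
ft_force: [0.7, -0.1, -1.1]
width: -0.005
finger_force: 0.0
```

```bash
python3 wv.py pics/w4.png
```

```text
lid [ 0.57202849 -0.00422407  0.05208474] 0.10689401663137502 bar (584.3892211914062, -4.496391296386719) (169.76820373535156, 20.01854133605957) 88.96124267578125 [6.37580831e-01 2.83367647e-04 2.95501382e-01] 17.05 [ 0.02304479 -0.43323513 -0.51427757]
tab n 299 [ 0.03882955 -0.0028093 ] -4.138107044643749 0.038931040292196656
```

View pics/w4.png

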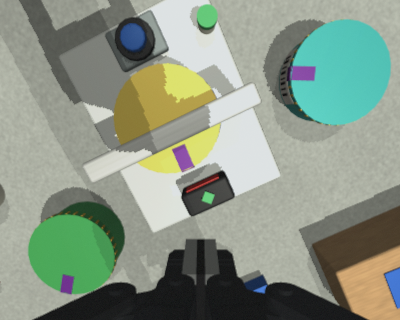

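Tab at −4.1° against a target of −1.1°. A small correction of 3° is still needed.

Call:
servo_tool --series '[{"fingers":255,"translation":[-4,-0.1,0],"roll":0},{"fingers":255,"translation":[-8,-0.2,0],"roll":0},{"fingers":255,"translation":[-10.3,-0.3,-3],"roll":0},{"fingers":255,"translation":[-10.3,-0.3,-7],"roll":0},{"fingers":255,"translation":[-10.3,-0.3,-11],"roll":0}]'

```text
t: 17.55
ee_pos: [0.5333, -0.0026, 0.1848]
tcp_rot: [-0.0, 0.226, 0.974, -0.0]
ft_force: [-0.2, 0.4, -0.6]
width: 0.004
finger_force: 0.0
```

Call:
servo_tool --series '[{"fingers":255,"translation":[0,0,-4],"roll":0},{"fingers":255,"translation":[0,0,-6.5],"roll":0},{"fingers":255,"translation":[0,0,-7.2],"roll":0},{"fingers":255,"translation":[0,0,-7.2],"roll":0},{"fingers":255,"translation":[0,0,-7.2],"roll":0}]'

```text
t: 18.05
ee_pos: [0.5362, -0.0028, 0.1163]
tcp_rot: [0.001, 0.225, 0.974, 0.0]
ft_force: [0.0, -0.6, 0.1]
width: -0.0
finger_force: 0.0
```

```bash
python3 st.py
```

```text
18.2 [ 0.5371 -0.0029  0.1172] [0.3 0.1 0.1] 0.0
finger 0.035121011334262486 177.88124471404126
```

Call:
servo_tool --series '[{"fingers":255,"translation":[-0.15,0,-0.4],"roll":0},{"fingers":255,"translation":[-0.15,0,-0.75],"roll":0},{"fingers":255,"translation":[-0.15,0,-0.95],"roll":0},{"fingers":255,"translation":[-0.15,0,-1.0],"roll":0},{"fingers":255,"translation":[-0.15,0,-1.0],"roll":0}]'

```text
t: 18.7
ee_pos: [0.5346, -0.0028, 0.1064]
tcp_rot: [-0.0, 0.225, 0.974, -0.0]
ft_force: [-2.9, 0.0, 6.4]
width: -0.001
finger_force: 3.5
```

```bash
python3 st.py
```

```text
18.85 [ 0.5346 -0.0028  0.1064] [-3.2  0.6  7.2] 3.5
finger 0.03766945544320588 177.84454401508867
```

Call:
servo_tool --series '[{"fingers":255,"translation":[-0.06,0,-0.03],"roll":0},{"fingers":255,"translation":[-0.06,-0.08,-0.04],"roll":0.02},{"fingers":255,"translation":[-0.06,-0.16,-0.04],"roll":0.045},{"fingers":255,"translation":[-0.06,-0.24,-0.04],"roll":0.07},{"fingers":255,"translation":[-0.06,-0.28,-0.04],"roll":0.08}]'

```text
t: 19.35
ee_pos: [0.5346, -0.0052, 0.1063]
tcp_rot: [0.001, 0.186, 0.983, 0.001]
ft_force: [-1.8, 2.9, 7.6]
width: -0.0
finger_force: 3.3
```

```bash
python3 st.py
```

```text
19.5 [ 0.5346 -0.0052  0.1062] [-1.7  2.3  6.3] 3.3
finger 0.037644077689148195 181.45310171505497
```

Call:
servo_tool --series '[{"fingers":255,"translation":[0,0,1.5],"roll":0},{"fingers":255,"translation":[0,0.1,5],"roll":0},{"fingers":255,"translation":[2,0.4,10],"roll":0},{"fingers":255,"translation":[6,0.6,15],"roll":0},{"fingers":255,"translation":[9,0.6,18],"roll":-0.08}]'

```text
t: 20.0
ee_pos: [0.6177, 0.0004, 0.2807]
tcp_rot: [0.001, 0.226, 0.974, 0.0]
ft_force: [0.5, -0.2, -0.1]
width: 0.001
finger_force: 0.0
```

Call:
servo_tool --series '[{"fingers":255,"translation":[2,0,2],"roll":0},{"fingers":255,"translation":[2,0,2],"roll":0},{"fingers":255,"translation":[2,0,2],"roll":0}]'

```text
t: 20.3
ee_pos: [0.6365, 0.0003, 0.2969]
tcp_rot: [-0.001, 0.225, 0.974, -0.0]
ft_force: [-0.8, -0.2, 0.0]
width: 0.001
finger_force: 0.0
```

```bash
python3 wv.py pics/w5.png
```

```text
lid [ 0.57201202 -0.00416334  0.05211892] 0.10689070517846994 bar (584.379150390625, -4.466545104980469) (169.45980834960938, 19.993040084838867) 88.97055053710938 [6.35598396e-01 3.69297780e-04 2.95601138e-01] 20.35 [ 0.00323311 -0.47902007 -1.68148241]
tab n 297 [ 0.03890424 -0.00138385] -2.037186759878504 0.03892884406327778
```

The tab is at −2.0°, 1° from square, so the jar is aligned. Now over to the key.

Call:
servo_tool --series '[{"fingers":255,"translation":[-4,-0.1,0],"roll":0.1},{"fingers":255,"translation":[-8,-0.2,0],"roll":0.2},{"fingers":255,"translation":[-12,-0.3,0],"roll":0.3},{"fingers":255,"translation":[-16,-0.3,0],"roll":0.4},{"fingers":255,"translation":[-16,-0.3,-3],"roll":0.45}]'

```text
t: 20.85
ee_pos: [0.4744, -0.0026, 0.2701]
tcp_rot: [0.003, 0.001, 1.0, -0.0]
ft_force: [0.9, -0.4, 1.0]
width: -0.003
finger_force: 0.0
```

Call:
servo_tool --series '[{"fingers":255,"translation":[0,0,-4],"roll":0},{"fingers":255,"translation":[0,0,-8],"roll":0},{"fingers":255,"translation":[0,0,-12],"roll":0},{"fingers":255,"translation":[0,0,-16],"roll":0},{"fingers":255,"translation":[0,0,-17],"roll":0}]'

```text
t: 21.35
ee_pos: [0.4706, -0.002, 0.0904]
tcp_rot: [-0.006, 0.002, 1.0, 0.001]
ft_force: [-0.4, 0.7, -0.3]
width: 0.0
finger_force: 0.0
```

Run:
```python
from h import *
for i in range(3):c=cam("wrist")
cv2.imwrite("pics/k.png",c["frame"]);s=get_state();print(s["t"],s["ee_pos"],s["ft_force"],s["joint_positions"].round(2))
```

```text
21.5 [ 0.47595396 -0.0025807   0.09699548] [0.12541745 0.09992688 0.5219551 ] [-0.12 -0.14  2.15 -0.    1.13 -1.68]
```

View pics/k.png

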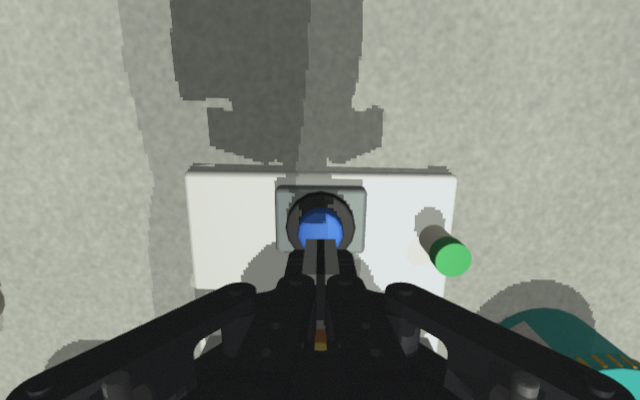

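The fingertip is centred over the blue key at (320,230), clear of the vial at (453,257). Lowering.

Call:
servo_tool --series '[{"fingers":255,"translation":[0,0,-1.5],"roll":0},{"fingers":255,"translation":[0,0,-3],"roll":0},{"fingers":255,"translation":[0,0,-3.8],"roll":0},{"fingers":255,"translation":[0,0,-4.1],"roll":0},{"fingers":255,"translation":[0,0,-4.1],"roll":0}]'

```text
t: 22.0
ee_pos: [0.4775, -0.0027, 0.0573]
tcp_rot: [0.001, 0.002, 1.0, -0.0]
ft_force: [-0.0, 0.3, -0.5]
width: -0.003
finger_force: 0.0
```

Call:
servo_tool --series '[{"fingers":255,"translation":[0,0,-0.1],"roll":0},{"fingers":255,"translation":[0,0,-0.2],"roll":0},{"fingers":255,"translation":[0,0,-0.3],"roll":0},{"fingers":255,"translation":[0,0,-0.4],"roll":0},{"fingers":255,"translation":[0,0,-0.5],"roll":0}]'

```text
t: 22.5
ee_pos: [0.477, -0.0027, 0.0514]
tcp_rot: [0.0, 0.002, 1.0, -0.0]
ft_force: [-1.4, 0.3, 1.6]
width: -0.003
finger_force: 0.8
```

Call:
servo_tool --series '[{"fingers":255,"translation":[0,0,-0.1],"roll":0},{"fingers":255,"translation":[0,0,-0.2],"roll":0},{"fingers":255,"translation":[0,0,-0.3],"roll":0},{"fingers":255,"translation":[0,0,-0.3],"roll":0}]'

```text
t: 22.9
ee_pos: [0.477, -0.0027, 0.0485]
tcp_rot: [0.0, 0.002, 1.0, -0.0]
ft_force: [-1.5, 0.6, 1.5]
width: -0.0
finger_force: 1.7
```

Call:
servo_tool --series '[{"fingers":255,"translation":[0,0,-0.1],"roll":0},{"fingers":255,"translation":[0,0,-0.2],"roll":0},{"fingers":255,"translation":[0,0,-0.3],"roll":0},{"fingers":255,"translation":[0,0,-0.35],"roll":0},{"fingers":255,"translation":[0,0,-0.35],"roll":0}]'

```text
t: 23.4
ee_pos: [0.4771, -0.0027, 0.0459]
tcp_rot: [-0.0, 0.002, 1.0, -0.0]
ft_force: [-4.6, 0.7, 11.8]
width: -0.001
finger_force: 5.4
```

Call:
servo_tool --series '[{"fingers":255,"translation":[0,0,-0.05],"roll":0},{"fingers":255,"translation":[0,0,-0.08],"roll":0},{"fingers":255,"translation":[0,0,-0.08],"roll":0}]'

```text
t: 23.7
ee_pos: [0.4771, -0.0027, 0.0458]
tcp_rot: [-0.0, 0.002, 1.0, -0.0]
ft_force: [-7.7, 0.0, 15.0]
width: 0.002
finger_force: 7.9
```

Call:
servo_tool --series '[{"fingers":255,"translation":[0,0,0.5],"roll":0},{"fingers":255,"translation":[0,0,2],"roll":0},{"fingers":255,"translation":[0,0,6],"roll":0},{"fingers":255,"translation":[0,0,10],"roll":0},{"fingers":255,"translation":[0,0,14],"roll":0}]'

```text
t: 24.2
ee_pos: [0.4764, -0.0026, 0.1846]
tcp_rot: [-0.0, 0.002, 1.0, 0.0]
ft_force: [1.2, 0.1, -1.1]
width: -0.002
finger_force: 0.0
```

Call:
servo_tool --series '[{"fingers":255,"translation":[4,0,4],"roll":-0.1},{"fingers":255,"translation":[8,0,8],"roll":-0.2},{"fingers":255,"translation":[12,0,11],"roll":-0.3},{"fingers":255,"translation":[16,0,11],"roll":-0.4},{"fingers":255,"translation":[16,0,11],"roll":-0.4}]'

```text
t: 24.7
ee_pos: [0.6415, -0.0029, 0.2925]
tcp_rot: [0.0, 0.202, 0.979, 0.0]
ft_force: [-0.9, -0.5, -2.2]
width: -0.0
finger_force: 0.0
```

```bash
python3 wv.py pics/w6.png
```

```text
lid [ 0.57211295 -0.00432705  0.05213363] 0.10687758623823221 bar (584.3902587890625, -4.292266845703125) (169.2001190185547, 20.04849624633789) 88.9716567993164 [ 0.63892509 -0.00276929  0.29181663] 24.75 [-0.22104587 -0.04213363 -0.17980895]
tab n 310 [ 0.03858303 -0.0013907 ] -2.064287612818033 0.03860808756346557
```

View pics/w6.png

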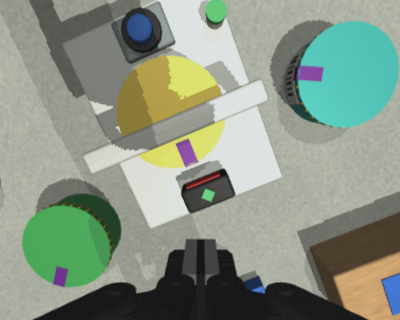

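The tab at (187,152) points at the window at (203,180), the jar is seated with its lid at z 0.107, the key at (140,30) is released and the vial hasn't moved. The arm is clear, so I'm handing in.

```bash
python3 -c "
from workcell import sign_off
print(sign_off())"
```

```text
the job is handed in; nothing more can be done
None
```

I turned the jar until its label faced the red window to within about 1°, then pressed the scan key fully down and released it, and handed the job in at about 25 s; the highest force I read on the jar was about 10 N, and the arm ended clear of everything.

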